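# Turn the index plate onto its key and press it home

### The arm

A 6-joint arm with a two-finger parallel gripper is mounted at the origin on a cart in front of the work surface, level with it; the furniture and walls round the work are solid. World frame = base frame: x ahead of the robot, y to its left, z up, the work surface at z = 0. Lengths are in m, angles in rad, forces in N, time in s.
With the tool pointing down it reaches from about 0.325 to 0.9 m from the base axis. Payload 6.1 kg.
Tool frame: the origin (TCP) lies midway between the tips of the shut fingers; the grasp point (between the pads) lies 19 mm behind it (ctrl.grip_point_offset is the distance from the TCP to the grasp point, in m); z points along the fingers, y is the line along which they close (so a half turn about z gives the same grasp; the last joint's range is limited). The gripper opens to 87 mm and grips with 3 to 60 N. Pads are 19 mm wide; open, the fingers measure 117 mm over their backs; the gripper's body (75 mm by 190 mm) begins 51 mm behind the grasp point.
Start: joints at [1.033, 0.22, 1.526, -0, 1.395, -0.126], TCP at [0.25, 0.573, 0.223] pointing down, gripper open.
Joint ranges: [-2.98, 2.98], [-0.91, 2.08], [0.09, 2.57], [-1.24, 4.39], [0.2, 2.65], [-2.68, 2.68]. Speed limits (rad/s): [2.57, 2.57, 3.01, 3.14, 3.14, 3.14].

### API

Orientations are given as a rotation vector (axis times angle).
In Python, from station import ctrl gives the robot as it stands.
- The arm moves only by the tool send_rows, never from a script. Its argument "deltas" is a list of rows, each a list of 3 entries, a list of its own where there are three numbers: the turn, a rotation vector about the world's x, y, z in degrees, then the shift along the world's x, y, z in cm, then the closure in counts, from 0 (fully open) to 255 (shut). A call has 1 to 12 rows; each row shifts and turns the commanded pose from where the row before left it; what a row does not reach is not made up. A row lasts 1/8 s, in which the tool goes at most 62.5 mm and 10.7 degrees, less where a joint would pass 70% of its speed; a pose out of reach is approached as far as the arm can. A call is refused whole if a number of a shift passes 6.25 or a number of a turn 10.7, either way. A call with a gripper value outside its range is refused whole. The fingers move at their own pace and stop on an object; "newtons" is the grip in N (left out, the last holds). Time passes only in rows, so rows that do not move let the fingers close. It gives the time, the measured TCP pose, the force, the opening and the grip force at its end, in the units of the state.
- ctrl.read_state(): the state, without advancing time (a new reading comes with each control period).
- ctrl.snapshot(name): name is "scene" or "top" or "wrist"; returns a dict with "image" (400x640x3 uint8, blue, green, red), "depth" (400x640 float32, m along the optical axis (not along the pixel's ray), 0 where there is no reading), "vfov" (degrees; the focal length in pixels is half the picture's height over the tangent of half this angle, whatever the lens; pixels are square), "cx", "cy" (the principal point, pixels), "eye" and "rotation" of the camera in the world. Camera axes: x right, y down, z forward; pixel columns grow to the right and rows downward; lengths in m; the calibration is good to about 2 mm. A picture is of the moment at which its call begins.
- ctrl.finish_job(): hands the job in; it is judged then, once.
Trained networks look in a picture, given as the dict that the camera call returned (one of the last four; its "shot" number tells which), for a name from the list of things; names that differ only in an ending like _2 or _b are one class to them, and where a whole thing is asked for, a point or a joint stands for the part that bears it (a point fixed in the world has none). Each returns a list of dicts, best first, with "conf" (0 to 1); they miss things now and then, are a little off and sometimes report something else, mostly with a low value. They report only what shows in the picture. A call takes as long as a camera call.
- ctrl.spot_in(picture, query): "xyz" ([x, y, z] in m, in world coordinates, good to about 4 mm: the middle of the surface that is visible of it).
- ctrl.trace(picture, query): "pixels" (400x640 bool, what is visible of it).
- ctrl.landmark_of(picture, query): "xyz" ([x, y, z] in m, in world coordinates, good to about 4 mm: a listed point, or the origin of a listed thing).
The state is a dict: "time_s": time; "joint_positions": joint angles; "qvel": joint speeds; "effort": joint torques, N m; "ee_pos": TCP position; "ee_rot": TCP orientation; "contact_force": force on the tool from outside, world axes, zero at the start; "moment": the same for the moment, N m; "gripper_width": opening from 0.0 (shut) to 1.0 (fully open); "finger_force": force on a finger pad.
Only numpy, scipy, OpenCV 4.12 (cv2) and the standard library are available. Lean on these libraries where they do the work, as an engineer would, in place of code of your own. Each camera call takes 0.05 s, during which the arm holds its last target. There are 200 camera calls.

### The job

The round plate of the drilling jig sits too high on its spindle because the notch in its rim is not over the key on the base. Push its stud round lightly with a fingertip, without pinching it or lifting the plate, until the notch stands over the key, then press the plate down fully home and take the hand away. Leave the jar, the tin and the roll of masking tape alone.

Things in the scene. Friction and masses are not known exactly. Their poses are not given: they have to be found in the camera images.
- axis (a point): Top centre of the jig's steel spindle (20 mm thick, with a 26 mm retaining clip), on the axis about which the plate turns, 48 mm above the table. The jig's base is a dark steel plate 204 x 204 x 16 mm fixed to the table, with four small screw heads 5 mm high near its corners; its z is up and the key lies on its -x side.
- key (a point): Top of the locating key, a straight steel bar 10 mm wide and 9.5 mm high, fixed on the base and lying radially from 49 to 94 mm off the axis; its outer end shows beyond the plate's rim, between the low dark cheeks of a holder 30 mm wide and 6 mm high. The point is 80 mm from the axis, 25.5 mm above the table. The key enters the notch only when the plate stands within about 0.055 rad (3 degrees) of the right angle.
- notch (a point): The notch in the round aluminium plate (140 mm across, 10 mm thick): this point is the middle of the notch, 58 mm from the axis, at the height of the plate's top face, and moves with the plate. The notch is 18 mm wide and cut 24 mm deep into the rim, right through. Plate top: 36 mm above the table at the start (raised), 26 mm when fully home. Turned off the key, the plate only gives springily by 2 to 5 mm when pressed and cannot go home.
- notch_home (a point): Point fixed on the base, over the key and 58 mm from the axis, 26 mm above the table: the notch point coincides with it when the plate is turned right and fully home.
- stud_top (a point): Top centre of the upright steel stud on the plate, 12 mm thick (16 mm collar at its foot, 3 mm high), 22 mm high above the plate's top, 48 mm from the axis and diametrically opposite the notch. The rest of the plate's top is flat and bare.
- stud: The same stud; origin at its foot on the plate's top face. It moves with the plate; a sideways push of 1 to 2 N turns it. More than 25 N on it counts as pinching or forcing.
- plate_turn (a joint): Turn of the plate about the spindle, rad, counter-clockwise from above positive; 0 and 2 pi (6.283) are both the position with the notch over the key. It starts between 0.8 and 5.5, may be turned either way, and stays where it is left.
- plate (a joint): How far the plate has been pressed down the spindle, m: 0 raised (start), 0.010 fully home, negative when lifted. It is a snug fit: it takes 3 to 6 N, pressed anywhere on the plate's top, does not tilt, and stays where it is left.
- ink_jar: Dark jar with a pale lid, 73 mm across, 85 mm high, loose, left of the jig; origin at the centre of its underside. To be left alone.
- ink_tin: Round red tin, 69 mm across, 43 mm high, loose, beyond the jig; origin at the centre of its underside. To be left alone.
- masking_tape: Beige roll of masking tape, 90 mm across, 18 mm high, lying loose to the right of and beyond the jig; origin at the centre of its underside. To be left alone.

How it is judged:
At the end, for the whole second after the job is handed in: The notch is over the key (within 5 mm) and the plate is pressed down at least 8 of its 10 mm, staying there with the hand away (value of joint plate above 0.008 m and horizontal distance between notch and notch_home below 0.005 m); the robot touches nothing.
It fails at once if the plate is lifted more than 4 mm up its spindle (value of joint plate below -0.004 m).
It fails at once if the stud is pinched or forced (over 25 N) (contact force between the fingers and stud above 25 N).
It fails at once if the jar, the tin or the masking tape is moved more than 15 mm (distance of any of ink_jar, ink_tin, masking_tape from where it was at the start of the episode above 0.015 m).
It also fails if it takes over 45 s, if anything falls off the work surface, if the arm or the gripper's body presses on something with over 40 N, if the wrist force passes 120 N, or if a joint passes its speed limit or range.

## Working session

There is one attempt and no reset: what is moved stays moved. The work goes in short steps, Python scripts to look and compute and a tool call to move; the robot and the scene stay as the last step left them, time stands still between calls to the robot, and variables do not carry over. Pictures are saved under pics/ and viewed, at most 10 in all, crops included, and the job is handed in when it is done.

Besides the shell and the picture viewer there is one more tool, called after "Request:" as name(argument=value, ...) on one line, values as JSON. send_rows: Moves the arm, as the interface text tells. Its arguments: {"type":"object","properties":{"deltas":{"type":"array"},"newtons":{"type":"number"}},"required":["deltas"]}

```bash
mkdir -p pics; python3 - <<'E'
from station import ctrl
import cv2,numpy as np
s=ctrl.read_state();print(s['time_s'],s['ee_pos'],s['ee_rot'],s['gripper_width'])
for n in ("top","scene"):
    p=ctrl.snapshot(n);cv2.imwrite(f"pics/{n}1.png",p["image"]);print(n,p['eye'])
    for q in ("axis","key","notch","notch_home","stud_top","ink_jar","ink_tin","masking_tape"):
        print(q,[(np.round(d['xyz'],4).tolist(),round(d['conf'],2)) for d in ctrl.landmark_of(p,q)[:2]])
E
```

```text
0.0 [0.24985699 0.57221579 0.22142663] [-6.42132541e-01 -3.07461513e+00  2.85551407e-03] 0.997523637745418
top [0.46060536 0.04400896 1.26825493]
axis [([0.5043, -0.0623, 0.0481], 0.56)]
key [([0.7916, 0.0377, -0.0026], 0.47)]
notch [([0.474, -0.0136, 0.0356], 0.7)]
notch_home [([0.4417, -0.0557, 0.0259], 0.96)]
stud_top [([0.5258, -0.1045, 0.0602], 0.58)]
ink_jar [([0.6416, 0.3653, 0.0006], 0.83)]
ink_tin [([0.7853, 0.0407, -0.0011], 0.76)]
masking_tape [([0.7136, -0.2783, 0.0023], 0.67)]
scene [ 0.27496861 -0.70224786  0.93208929]
axis [([0.5095, -0.0588, 0.0484], 0.57)]
key [([0.4221, -0.0529, 0.0248], 0.8)]
notch [([0.4738, -0.0149, 0.0321], 0.91)]
notch_home [([0.4465, -0.0568, 0.0312], 0.68)]
stud_top [([0.5289, -0.1013, 0.0547], 0.9)]
ink_jar [([0.642, 0.3648, 0.0001], 0.91)]
ink_tin [([0.7878, 0.0346, -0.0003], 0.82)]
masking_tape [([0.7117, -0.2769, -0.0017], 0.81)]
```

View pics/top1.png

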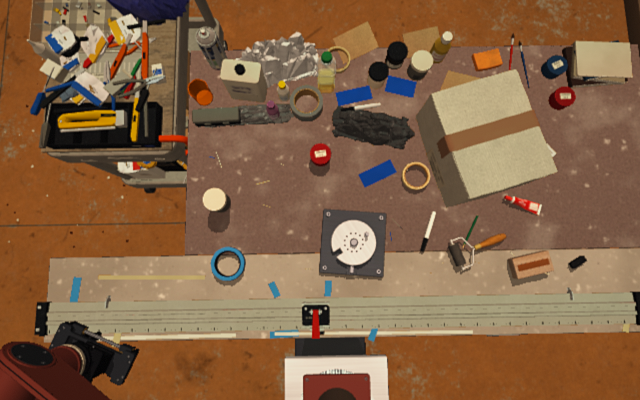

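View pics/scene1.png

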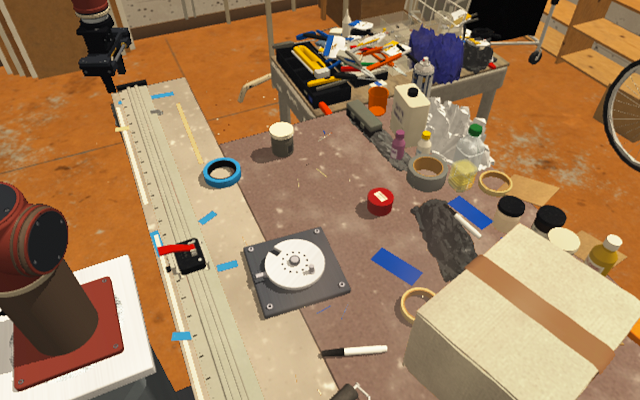

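The top view shows the plate at about (353,241), its notch at lower left (336,257) and the key below at (350,268). The scene view agrees. The plate needs roughly +50° (CCW). I'll move near with the fingers shut and measure from the wrist camera.

Request:
send_rows(deltas=[[[0,0,-8],[1,-5.5,0.3],255],[[0,0,-8],[1.5,-5.5,0.3],255],[[0,0,-8],[2,-5.5,0.3],255],[[0,0,-8],[2,-5.5,0.3],255],[[0,0,0],[2,-5.5,0.3],255],[[0,0,0],[2,-5.5,0.3],255],[[0,0,0],[2,-5.5,0],255],[[0,0,0],[2,-5.5,0],255],[[0,0,0],[2,-5.5,0],255],[[0,0,0],[2,-5.5,0],255],[[0,0,0],[2,-5.5,0],255],[[0,0,0],[1,-4,0],255]])

```text
time_s: 2.4
ee_pos: [0.4657, -0.0748, 0.2408]
ee_rot: [1.467, 2.777, 0.0]
contact_force: [-0.5, 0.1, -0.0]
gripper_width: 0.006
finger_force: 0.0
```

```bash
python3 - <<'E'
from station import ctrl
import cv2,numpy as np
s=ctrl.read_state();print(s['time_s'],s['ee_pos'],s['ee_rot'],s['gripper_width'],s['contact_force'])
for n in ("wrist","top","scene"):
    p=ctrl.snapshot(n);cv2.imwrite(f"pics/{n}2.png",p["image"]);print(n,p['eye'])
    for q in ("axis","key","notch","notch_home","stud_top"):
        print(q,[(np.round(d['xyz'],4).tolist(),round(d['conf'],2)) for d in ctrl.landmark_of(p,q)[:2]])
E
```

```text
2.4 [ 0.46570263 -0.07479543  0.24081937] [1.46701806e+00 2.77698492e+00 1.08059465e-05] 0.005565587377616972 [-0.4526338   0.10729861 -0.00883081]
wrist [ 0.42198636 -0.01114705  0.40270696]
axis [([0.5022, -0.0611, 0.0428], 0.94)]
key [([0.4268, -0.0577, 0.0259], 0.56)]
notch [([0.4743, -0.0122, 0.0382], 0.62)]
notch_home [([0.4467, -0.0592, 0.0274], 0.69), ([0.4272, -0.0571, 0.0225], 0.33)]
stud_top [([0.5295, -0.1045, 0.0562], 0.56), ([0.4427, -0.0585, 0.0258], 0.28)]
top [0.46060536 0.04400896 1.26825493]
axis [([0.5033, -0.061, 0.0435], 0.66)]
key [([0.4289, -0.0564, 0.0249], 0.7)]
notch []
notch_home [([0.4446, -0.0567, 0.0273], 0.95)]
stud_top []
scene [ 0.27496861 -0.70224786  0.93208929]
axis [([0.5065, -0.0615, 0.0504], 0.61)]
key [([0.424, -0.0533, 0.0242], 0.9)]
notch [([0.4745, -0.0157, 0.0313], 0.96)]
notch_home [([0.4494, -0.0562, 0.0253], 0.68)]
stud_top [([0.5308, -0.1022, 0.0548], 0.87)]
```

View pics/wrist2.png

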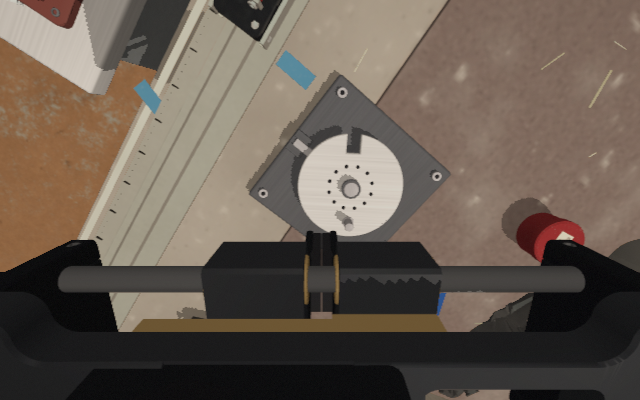

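The wrist view shows the plate centred at (351,184), the notch at (354,143), the key's end at (301,145) and the stud at (347,222). I'll refine this by projecting pixels to the known heights.

```bash
cat > h.py <<'E'
from station import ctrl
import cv2,numpy as np
from scipy.optimize import least_squares
def proj(p,uv,z):
    f=200/np.tan(np.radians(p['vfov'])/2); uv=np.atleast_2d(uv).astype(float)
    d=np.c_[(uv[:,0]-p['cx'])/f,(uv[:,1]-p['cy'])/f,np.ones(len(uv))]@np.array(p['rotation']).T
    e=np.array(p['eye']); return (e+d*((z-e[2])/d[:,2])[:,None])[:,:2]
def pix(p,w):
    f=200/np.tan(np.radians(p['vfov'])/2); c=(np.atleast_2d(w)-p['eye'])@np.array(p['rotation'])
    return np.c_[p['cx']+f*c[:,0]/c[:,2],p['cy']+f*c[:,1]/c[:,2]]
def rect(p,c,z,x0=.12,s=2000):
    "orthorectified view at height z: 2 px/mm, col=+y left.., row=x down"
    n=int(2*x0*s); g=(np.arange(n)/s-x0)
    X,Y=np.meshgrid(c[0]-g,c[1]-g,indexing='ij')
    uv=pix(p,np.c_[X.ravel(),Y.ravel(),np.full(X.size,z)]).astype(np.float32).reshape(n,n,2)
    return cv2.remap(p['image'],uv[...,0],uv[...,1],cv2.INTER_LINEAR)
E
python3 - <<'E'
from h import *
p=ctrl.snapshot("wrist"); c=(.505,-.061)
a=rect(p,c,.036); b=rect(p,c,.0255)
im=np.hstack([a,b])
for k in range(2): cv2.circle(im,(480//2+480*k,240),140,(0,255,0),1)
im=cv2.resize(im,(800,400))
cv2.imwrite("pics/r1.png",im)
E
```

```text
Traceback (most recent call last):
  File "h.py", line 15, in rect
    uv=pix(p,np.c_[X.ravel(),Y.ravel(),np.full(X.size,z)]).astype(np.float32).reshape(n,n,2)
       ~~~^^^^^^^^^^^^^^^^^^^^^^^^^^^^^^^^^^^^^^^^^^^^^^^^
  File "h.py", line 10, in pix
    return np.c_[p['cx']+f*c[:,0]/c[:,2],p['cy']+f*c[:,1]/c[:,2]]
                           ~^^^^^
IndexError: too many indices for array: array is 1-dimensional, but 2 were indexed
```

```bash
sed -i "s/np.array(p\['rotation'\])/cv2.Rodrigues(np.array(p['rotation'],float))[0]/" h.py
python3 - <<'E'
from h import *
p=ctrl.snapshot("wrist"); c=(.505,-.061)
a=rect(p,c,.036); b=rect(p,c,.0255)
im=np.hstack([a,b])
for k in range(2): cv2.circle(im,(480//2+480*k,240),140,(0,255,0),1)
im=cv2.resize(im,(800,400))
cv2.imwrite("pics/r1.png",im)
E
```

```text
(no output)
```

View pics/r1.png

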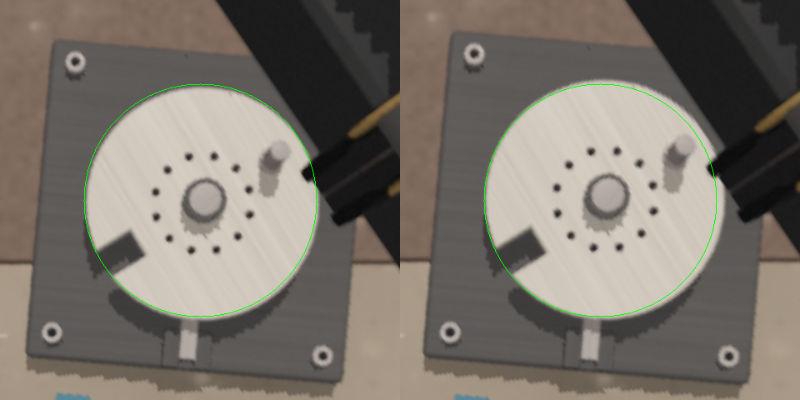

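Measured: axis (0.504,-0.062), key direction 175.2°, notch 122.3°, stud at about (0.530,-0.103). So the plate needs about +53°. I'll approach behind the stud.

Request:
send_rows(deltas=[[[0,0,-2],[3.0,-4.9,0],255],[[0,0,0],[0,0,-5],255],[[0,0,0],[0,0,-5],255],[[0,0,0],[0,0,-5],255],[[0,0,0],[0,0,-3.5],255],[[0,0,0],[0,0,-1.2],255],[[0,0,0],[0,0,0],255],[[0,0,0],[0,0,0],255]])

```text
time_s: 4.4
ee_pos: [0.4967, -0.1219, 0.0454]
ee_rot: [1.512, 2.75, 0.001]
contact_force: [-0.5, 0.1, -0.0]
gripper_width: 0.006
finger_force: 0.0
```

```bash
python3 - <<'E'
from h import *
p=ctrl.snapshot("scene"); i=p['image'][210:320,220:370]
cv2.imwrite("pics/s3.png",cv2.resize(i,None,fx=5,fy=5,interpolation=cv2.INTER_CUBIC))
E
```

```text
(no output)
```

View pics/s3.png

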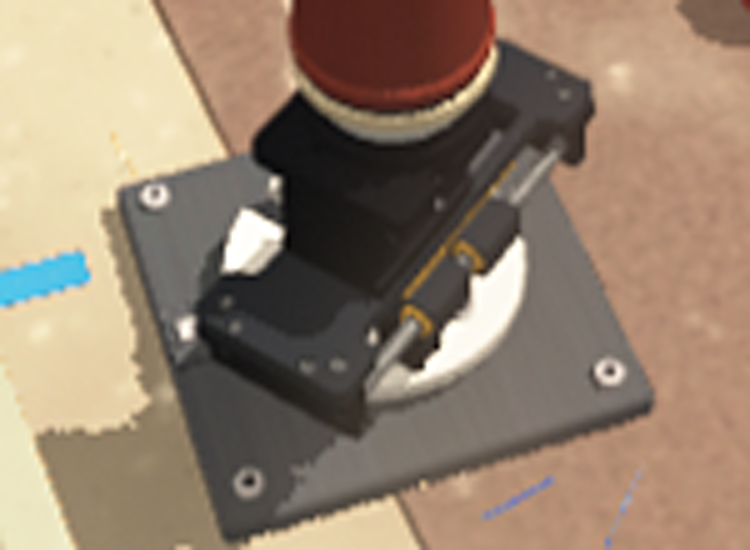

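Request:
send_rows(deltas=[[[0,0,0],[0.8,0.41,0],255],[[0,0,0],[0.4,0.2,0],255],[[0,0,0],[0.32,0.2,0],255],[[0,0,5],[0.45,0.09,0],255],[[0,0,5],[0.44,0.13,0],255],[[0,0,5],[0.43,0.16,0],255],[[0,0,5],[0.41,0.2,0],255],[[0,0,5],[0.39,0.24,0],255],[[0,0,0],[0,0,0],255]])

```text
time_s: 5.58
ee_pos: [0.5317, -0.1047, 0.0435]
ee_rot: [-0.882, -3.015, -0.0]
contact_force: [0.6, -0.4, 0.0]
gripper_width: 0.003
finger_force: 0.0
```

```bash
python3 - <<'E'
from h import *
for n in ("wrist","scene"):
    p=ctrl.snapshot(n)
    for q in ("notch","stud_top"):
        for d in ctrl.landmark_of(p,q)[:2]:
            v=np.array(d['xyz'])[:2]-(.504,-.062); print(n,q,np.round(d['xyz'],4),round(d['conf'],2),np.degrees(np.arctan2(v[1],v[0])),np.hypot(*v))
    if n=="wrist": cv2.imwrite("pics/r4.png",cv2.resize(rect(p,(.504,-.062),.036),(480,480)))
E
```

```text
wrist notch [ 0.4567 -0.0213  0.0379] 0.57 139.28915332881903 0.06240016025620448
wrist notch [ 0.446  -0.0616  0.0256] 0.4 179.60486295749251 0.058001379293944375
scene notch [ 0.4619 -0.0279  0.031 ] 0.62 140.9933492344212 0.05417767067713416
```

View pics/r4.png

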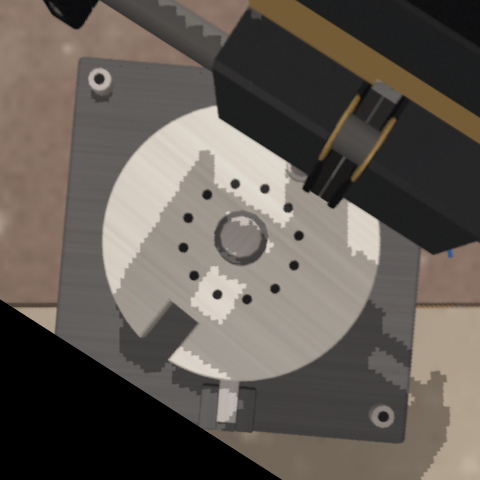

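Notch now at about 141.5° (inner corners (172,303) and (197,323), plate centre (241,242)), so about 33.7° remain. I'll push on, stopping short to measure.

Request:
send_rows(deltas=[[[0,0,5],[0.37,0.26,0],255],[[0,0,5],[0.34,0.29,0],255],[[0,0,5],[0.32,0.32,0],255],[[0,0,5],[0.29,0.35,0],255],[[0,0,5],[0.25,0.37,0],255],[[0,0,3],[0.14,0.23,0],255],[[0,0,0],[0,0,0],255],[[0,0,0],[0,0,0],255]])

```text
time_s: 6.88
ee_pos: [0.5486, -0.0868, 0.0436]
ee_rot: [0.128, 3.139, 0.0]
contact_force: [0.4, 0.5, -0.1]
gripper_width: 0.008
finger_force: 0.0
```

```bash
python3 - <<'E'
from h import *
for n in ("wrist","scene"):
    p=ctrl.snapshot(n)
    for q in ("notch","stud_top"):
        for d in ctrl.landmark_of(p,q)[:2]:
            v=np.array(d['xyz'])[:2]-(.504,-.062); print(n,q,np.round(d['xyz'],4),round(d['conf'],2),np.degrees(np.arctan2(v[1],v[0])),np.hypot(*v))
    if n=="wrist": cv2.imwrite("pics/r5.png",cv2.resize(np.hstack([rect(p,(.504,-.062),.036,.1,2000),rect(p,(.504,-.062),.0255,.1,2000)]),(800,400)))
E
```

```text
wrist notch [ 0.4492 -0.0466  0.0384] 0.64 164.30347416309073 0.05692275467684256
wrist stud_top [ 0.4496 -0.0454  0.0363] 0.54 163.03058568581733 0.05687635712666556
scene notch [ 0.4465 -0.0532  0.0324] 0.75 171.29876972105558 0.05816949372308478
scene stud_top [ 0.5528 -0.0743  0.0547] 0.68 -14.146693026560808 0.050326235702663036
scene stud_top [ 0.5069 -0.059   0.0497] 0.28 45.97102193107906 0.004172529209005025
```

View pics/r5.png

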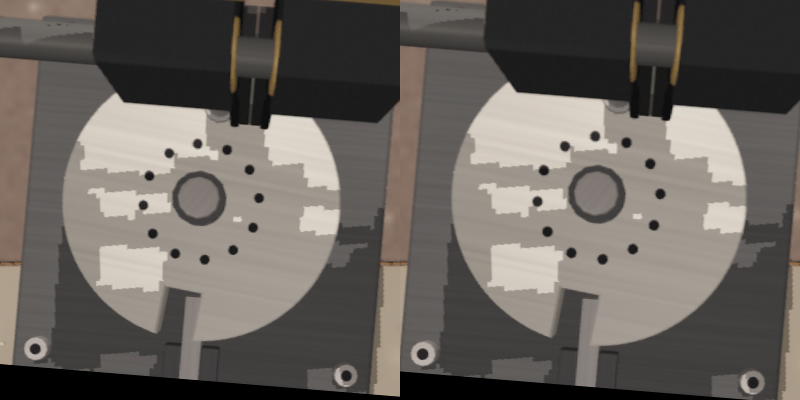

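The notch is at about 169.2° and the key at 175.2° (left image: notch mid (184,290), key at (189,330)). About 5.8° to go.

Request:
send_rows(deltas=[[[0,0,2],[0.08,0.15,0],255],[[0,0,2],[0.07,0.15,0],255],[[0,0,2],[0.07,0.16,0],255],[[0,0,0],[0,0,0],255],[[0,0,0],[0,0,0],255]])

```text
time_s: 7.8
ee_pos: [0.551, -0.082, 0.0436]
ee_rot: [-0.038, 3.141, 0.0]
contact_force: [0.4, -0.0, 0.2]
gripper_width: 0.005
finger_force: 0.1
```

```bash
python3 - <<'E'
from h import *
p=ctrl.snapshot("wrist")
cv2.imwrite("pics/r6.png",cv2.resize(np.hstack([rect(p,(.474,-.062),.036,.07,4000),rect(p,(.474,-.062),.0255,.07,4000)]),(800,400)))
E
```

```text
(no output)
```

View pics/r6.png

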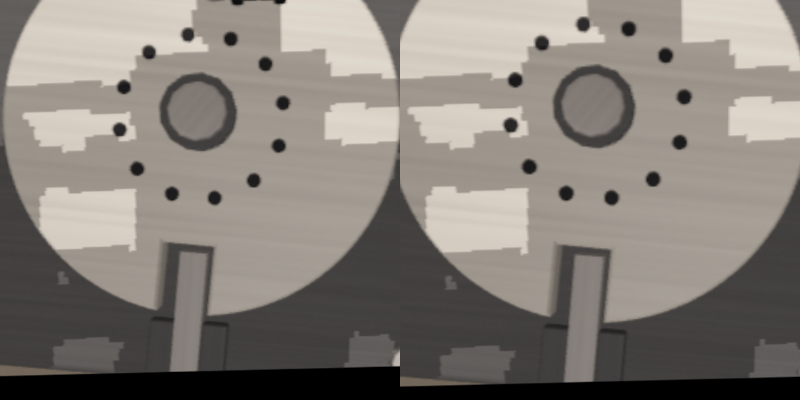

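The notch (188,245) is aligned with the key to about 1° and the key sits inside the notch. I'll back off from the stud and press beside it.

Request:
send_rows(deltas=[[[0,0,0],[0,-0.6,0],255],[[0,0,0],[-0.6,-0.6,0],255],[[0,0,0],[-1.0,0,0],255],[[0,0,0],[0,0,-0.5],255],[[0,0,0],[0,0,-0.2],255],[[0,0,0],[0,0,-0.2],255],[[0,0,0],[0,0,-0.2],255],[[0,0,0],[0,0,-0.2],255],[[0,0,0],[0,0,-0.2],255],[[0,0,0],[0,0,-0.2],255],[[0,0,0],[0,0,0],255]])

```text
time_s: 9.22
ee_pos: [0.535, -0.0941, 0.0263]
ee_rot: [-0.039, 3.141, 0.0]
contact_force: [-0.7, 1.0, 2.1]
gripper_width: 0.008
finger_force: 1.0
```

It's going down with little force. I'll press slightly further to seat it.

Request:
send_rows(deltas=[[[0,0,0],[0,0,-0.1],255],[[0,0,0],[0,0,-0.1],255],[[0,0,0],[0,0,-0.1],255],[[0,0,0],[0,0,0],255]])

```text
time_s: 9.72
ee_pos: [0.5355, -0.0941, 0.0251]
ee_rot: [-0.039, 3.141, 0.0]
contact_force: [-6.1, 3.9, 14.3]
gripper_width: 0.004
finger_force: 7.3
```

It bottomed out at 14 N with the tip at about 25 mm, so it's home. I'll lift straight up and clear.

Request:
send_rows(deltas=[[[0,0,0],[0,0,0.3],255],[[0,0,0],[0,0,1.5],255],[[0,0,0],[0,0,5],255],[[0,0,0],[0,0,5],255],[[0,0,0],[0,0,5],255],[[0,0,0],[0,-4,3],255],[[0,0,0],[0,0,0],255],[[0,0,0],[0,0,0],255]])

```text
time_s: 10.72
ee_pos: [0.5345, -0.134, 0.2212]
ee_rot: [0.037, -3.141, -0.001]
contact_force: [0.3, 0.2, -0.4]
gripper_width: 0.004
finger_force: 0.0
```

```bash
python3 - <<'E'
from h import *
p=ctrl.snapshot("wrist")
for z in (.026,.036):
    cv2.imwrite("pics/t.png",p['image'])
d=p['depth']
# plate-top height from depth at points on the plate, and base top as reference
from numpy import cos,sin,pi
R=cv2.Rodrigues(np.array(p['rotation'],float))[0]; f=200/np.tan(np.radians(p['vfov'])/2)
def height(x,y,z):
    u,v=np.round(pix(p,[[x,y,z]])[0]).astype(int)
    if not(2<u<637 and 2<v<397): return None
    D=np.median(d[v-1:v+2,u-1:u+2]); 
    return round(float((np.array(p['eye'])+R@[(u-p['cx'])/f*D,(v-p['cy'])/f*D,D])[2]),4)
print('plate',[height(.504+.05*cos(a),-.062+.05*sin(a),.03) for a in np.arange(0,2*pi,pi/6)])
print('base',[height(.504+.085*cos(a),-.062+.085*sin(a),.016) for a in np.arange(0,2*pi,pi/6)])
for q in ("notch","notch_home"): print(q,[(np.round(t['xyz'],4),round(t['conf'],2)) for t in ctrl.landmark_of(p,q)[:1]])
cv2.imwrite("pics/r7.png",cv2.resize(rect(p,(.504,-.062),.026,.1,2500),(500,500)))
print(ctrl.read_state()['contact_force'],ctrl.read_state()['ee_pos'])
E
```

```text
plate [0.0477, 0.0258, 0.0262, 0.025, 0.0256, 0.0255, 0.0257, 0.026, 0.0253, 0.0255, 0.0262, 0.0259]
base [0.0158, 0.0157, 0.0156, 0.0156, 0.0159, 0.0161, 0.0221, 0.0163, 0.0158, 0.0152, 0.0157, 0.0154]
notch [(array([ 0.4476, -0.0536,  0.0272]), 0.61)]
notch_home [(array([ 0.4458, -0.0566,  0.0259]), 0.98)]
[-0.1696585   0.27271876  0.48566519] [ 0.53404131 -0.13321935  0.21998689]
```

View pics/r7.png

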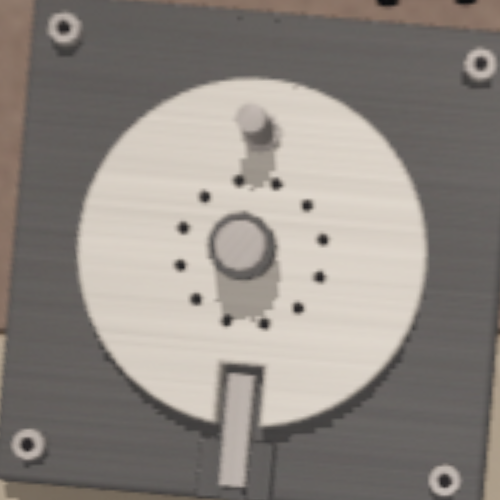

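The plate top is at 25.7 mm, so it is fully home. The key (238,400) is centred in the notch and the hand is clear, so I'm handing in.

```bash
python3 -c "
from station import ctrl
print(ctrl.finish_job())"
```

```text
the job is handed in; nothing more can be done
None
```

The plate was turned about +53° until its notch stood over the key, then pressed fully home (top measured at about 26 mm); the hand was taken away and the job handed in at about 11 s, though no verdict came back.

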